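# Release a line amplifier from its left-hand clamp and lay it in the test cradle

### The arm

A 6-joint arm with a two-finger parallel gripper is mounted at the origin on the work surface. World frame = base frame: x ahead of the robot, y to its left, z up, the work surface at z = 0. Lengths are in mm, angles in rad, forces in N, time in s.
With the tool pointing down it reaches from about 400 to 925 mm from the base axis. Payload 12.5 kg.
Tool frame: the origin (TCP) lies on the front face of the gripper's body, between the roots of the fingers; the fingertips stand 78 mm ahead of it and the grasp point (between the pads) lies 59 mm ahead of it (env.nose_length is the distance from the TCP to the fingertips, in mm); z points along the fingers, y is the line along which they close (so a half turn about z gives the same grasp; the last joint's range is limited). The gripper opens to 95 mm and grips with 3 to 60 N. Pads are 20 mm wide; open, the fingers measure 119 mm over their backs; the gripper's body (75 mm by 180 mm) begins 59 mm behind the grasp point.
Start: joints at [-1.264, 0.491, 1.559, -0, 1.092, -0.106], TCP at [250.757, -572.502, 292.261] pointing down, gripper open.
Joint ranges: [-3.1, 3.1], [-0.84, 2.19], [0.05, 2.79], [-1.13, 4.28], [0.06, 2.93], [-2.69, 2.69]. Speed limits (rad/s): [2.22, 2.22, 2.79, 3.14, 3.14, 3.14].

### API

Orientations are given as [roll, pitch, yaw] about the fixed x, y, z axes, in that order (R = Rz(yaw) Ry(pitch) Rx(roll)).
In Python, from cell import env gives the robot as it stands.
- The arm moves only by the tool jog_arm, never from a script. Its argument "motion" is a list of rows, each a list of 7 numbers: the turn, a rotation vector about the tool's x, y, z in degrees, then the shift along the tool's x, y, z in mm, then the finger opening in mm, from 0 to 95.1. In form: [[wx, wy, wz, x, y, z, hand], ...]. A call has 1 to 10 rows; each row shifts and turns the commanded pose from where the row before left it, along the tool's axes as they then stand; what a row does not reach is not made up. A row lasts 1/8 s, in which the tool goes at most 62.5 mm and 10.7 degrees, less where a joint would pass 70% of its speed; a pose out of reach is approached as far as the arm can. A call is refused whole if a number of a shift passes 62.5 or a number of a turn 10.7, either way. A call with a gripper value outside its range is refused whole. The fingers move at their own pace and stop on an object; the grip force is fixed at half the most. Time passes only in rows, so rows that do not move let the fingers close. It gives the time, the measured TCP pose, the force, the opening and the grip force at its end, in the units of the state.
- env.state(): the state, without advancing time (a new reading comes with each control period).
- env.read_camera(name): name is "scene" or "side" or "wrist"; returns a dict with "color" (384x512x3 uint8, red, green, blue), "z_map" (384x512 float32, mm along the optical axis (not along the pixel's ray), 0 where there is no reading), "camera_matrix" (3x3 intrinsics, pixels), "world_to_cam" (4x4, takes a point from world to camera coordinates). Camera axes: x right, y up, looking along -z (the intrinsics and any distortion apply to the point x, -y, -z); pixel columns grow to the right and rows downward; lengths in mm; the calibration is good to about 2 mm. A picture is of the moment at which its call begins.
- env.job_done(): hands the job in; it is judged then, once.
Trained networks look in the newest picture that a camera, given by its name, has taken for a name from the list of things; names that differ only in an ending like _2 or _b are one class to them, and where a whole thing is asked for, a point or a joint stands for the part that bears it (a point fixed in the world has none). Each returns a list of dicts, best first, with "score" (0 to 1); they miss things now and then, are a little off and sometimes report something else, mostly with a low value. They report only what shows in the picture. A call takes as long as a camera call. They do not tell look-alikes from the thing itself.
- env.recognise(camera, thing): "location" ([column, row] in pixels, amid what is visible of it).
The state is a dict: "t": time; "joints": joint angles; "qvel": joint speeds; "tau": joint torques, N m; "eef_pos": TCP position; "tcp_rot": TCP orientation; "ft_force": force on the tool from outside, world axes, zero at the start; "moment": the same for the moment, N m; "opening": opening from 0.0 (shut) to 1.0 (fully open); "grip_force": force on a finger pad.
Only numpy, scipy, OpenCV 4.12 (cv2) and the standard library are available. Lean on these libraries where they do the work, as an engineer would, in place of code of your own. Each camera call takes 0.05 s, during which the arm holds its last target. There are 200 camera calls.

### The job

Free the amplifier in the dock: its red clamp knob has a left-hand thread, so turn it clockwise, feeling that it eases and never screwing it down tighter, until the brass shoe stands clear of the amplifier's ridge (a third of a turn or more; it stops at nearly half a turn). Draw the amplifier straight out of the dock and let go of it on the bench, then take it again by its body (not by the white fin), lift it and set it gently down flat between the blue end stops of the test cradle, either way round. Leave the knob undone and let go; leave the mug, the screwdriver and the splitter where they are.

Things in the scene. Friction and masses are not known exactly. Their poses are not given: they have to be found in the camera images.
- dock: grey dock, fixed. Origin on the bench under the docked amplifier's centre; it slides out on the bench (no floor) along the dock's -x. Side walls 30 mm high, 62 mm apart inside, 12 mm thick, x = -30 to +86 mm; rear stop at x = +86. A bridge deck, x = 20 to 70 mm, 90 mm wide, 56 to 64 mm high, bears a round plate (radius 44 mm, top at 68 mm, black clockwise arrow) under the knob
- knob (a joint): turn of the red clamp knob, rad; grows CLOCKWISE seen from above (left-hand thread), which loosens it and lifts the shoe 2.5 mm per rad. Starts at 0 to 0.3 (clamped). Anticlockwise tightens: binds hard at -0.2, tightened below -0.12. Friction 0.15 N m; stays where left. The shoe clears the ridge from 1.8; stop (fully undone) at 3.0. Most wrists need two grasps
- knob_grip (a point): point on the knob's vertical axis at the height to grip (95 mm above the bench; x = +45 mm, y = 0 of the dock); turns with the knob. The grip is an upright red bar 66 mm long along the point's x, 14 mm thick along its y, from 74 to 106 mm above the bench: pinch it across its y from above
- shoe: brass clamp shoe under the bridge, 24 x 36 x 10 mm (x, y, z in the dock's directions); origin at the centre of its underside, 34.5 mm above the bench at knob 0. It stands in front of the amplifier's ridge and holds it in
- amp: loose dark-grey line amplifier, a flat box 160 x 56 x 34 mm (x, y, z), 0.4 to 0.7 kg, balanced near its middle, yellow ports on its long sides. Origin at the centre of its underside; docked, its x is the dock's x. A steel ridge across its top, 5 mm high, at x = +61 to +70 mm; the white fin at the other end, outside the dock
- fin: white pull fin fixed on top of the amplifier, 34 mm long along x, 12 mm thick along y, 24 mm high; origin at the centre of its underside, at x = -55 mm, z = 34 mm of the amplifier. Good for pulling, too far off centre for lifting
- cradle: test cradle fixed to the bench. Origin on the bench under its centre, length along its x. A black rubber plate 48 mm wide, top 8 mm above the bench, between two blue end stops (66 mm wide, 20 mm high) that are 174 mm apart inside, so the amplifier has 7 mm to spare at each end; its sides are open
- mug: white mug, 80 mm across and 90 mm high, bystander; origin at the centre of its underside
- driver: orange screwdriver lying on the bench, 200 mm long along its x, bystander
- splitter: aluminium signal splitter box 70 x 50 x 22 mm with brass sockets, bystander; origin at the centre of its underside
Mind the look-alikes: they are no part of the job. There is more than one size of the amp; the job needs the smaller.

How it is judged:
By the outcome, as a careful person would: the job done as asked, in the order asked, and still so for the second after the job is handed in, with the robot touching nothing.
It also fails if it takes over 72 s, if anything falls off the work surface, if the arm or the gripper's body presses on something with over 40 N, if the wrist force passes 120 N, or if a joint passes its speed limit or range.

## Working session

There is one attempt and no reset: what is moved stays moved. The work goes in short steps, Python scripts to look and compute and a tool call to move; the robot and the scene stay as the last step left them, time stands still between calls to the robot, and variables do not carry over. Pictures are saved under pics/ and viewed, at most 10 in all, crops included, and the job is handed in when it is done.

Besides the shell and the picture viewer there is one more tool, called after "Request:" as name(argument=value, ...), one argument or row to a line, values as JSON. jog_arm: Moves the arm, as the interface text tells. Its arguments: {"type":"object","properties":{"motion":{"type":"array"}},"required":["motion"]}

```bash
mkdir -p pics; ls; cat > h.py <<'E'
import numpy as np, cv2
from cell import env
def px2w(c,u,v,z=None,zw=None):
    K=c['camera_matrix'];T=np.linalg.inv(c['world_to_cam'])
    r=np.array([(u-K[0,2])/K[0,0],-(v-K[1,2])/K[1,1],-1.])
    if zw is None:
        d=c['z_map'][int(v),int(u)] if z is None else z
        return (T@np.r_[r*d,1])[:3]
    o=T[:3,3];d=T[:3,:3]@r
    return o+d*(zw-o[2])/d[2]
def cloud(c):
    K=c['camera_matrix'];T=np.linalg.inv(c['world_to_cam']);z=c['z_map']
    v,u=np.mgrid[:z.shape[0],:z.shape[1]]
    P=np.stack([(u-K[0,2])/K[0,0]*z,-(v-K[1,2])/K[1,1]*z,-z],-1)
    return P@T[:3,:3].T+T[:3,3]
def proj(c,p):
    q=(c['world_to_cam']@np.r_[p,1])[:3];K=c['camera_matrix']
    return K[0,0]*q[0]/-q[2]+K[0,2],K[1,1]*-q[1]/-q[2]+K[1,2]
E
python3 - <<'E'
from h import *
ims=[]
for n in ['scene','side']:
    c=env.read_camera(n); ims.append(c['color'])
    for t in ['dock','knob','shoe','amp','fin','cradle','mug','driver','splitter']:
        print(n,t,[(round(d['score'],2),np.round(d['location']).tolist(),np.round(px2w(c,*d['location'])).tolist()) for d in env.recognise(n,t)])
    cv2.imwrite(f'pics/{n}0.png',cv2.resize(c['color'][:,:,::-1],(800,600)))
print(env.state())
E
```

```text
pics
scene dock [(0.83, [372.0, 206.0], [588.0, 254.0, 65.0])]
scene knob [(0.61, [372.0, 184.0], [551.0, 251.0, 94.0])]
scene shoe [(0.74, [159.0, 242.0], [776.0, -125.0, 73.0])]
scene amp [(0.69, [315.0, 268.0], [767.0, 155.0, 47.0]), (0.59, [328.0, 207.0], [561.0, 169.0, 33.0]), (0.45, [318.0, 193.0], [548.0, 146.0, 57.0])]
scene fin [(0.56, [349.0, 235.0], [699.0, 209.0, 73.0]), (0.46, [321.0, 195.0], [547.0, 152.0, 51.0])]
scene cradle [(0.73, [169.0, 186.0], [505.0, -207.0, 8.0])]
scene mug [(0.91, [162.0, 240.0], [776.0, -119.0, 80.0]), (0.29, [327.0, 207.0], [561.0, 166.0, 33.0])]
scene driver [(0.61, [271.0, 164.0], [383.0, 21.0, 19.0]), (0.29, [371.0, 183.0], [553.0, 250.0, 97.0])]
scene splitter [(0.87, [102.0, 226.0], [692.0, -286.0, 23.0]), (0.52, [268.0, 162.0], [381.0, 11.0, 24.0])]
side dock [(0.73, [219.0, 289.0], [537.0, 262.0, 72.0]), (0.39, [241.0, 256.0], [536.0, 164.0, 58.0])]
side knob [(0.63, [218.0, 280.0], [540.0, 257.0, 102.0])]
side shoe []
side amp [(0.83, [240.0, 262.0], [537.0, 170.0, 42.0]), (0.57, [175.0, 240.0], [688.0, 200.0, 76.0])]
side fin [(0.59
[... 360 characters left out ...]
, 18.0])]
{'t': 1.0, 'joints': array([-1.26361883e+00,  4.90861608e-01,  1.55894958e+00, -6.37820995e-06,
        1.09168229e+00, -1.05567817e-01]), 'qvel': array([-1.21329079e-03, -1.84164474e-03,  5.09582571e-05, -1.64269252e-03,
        5.53109991e-04, -1.16699164e-03]), 'tau': array([-1.13861181e-03, -6.12484503e+01, -2.58422846e+01,  6.91923802e-02,
        4.45425301e-02, -5.20386516e-05]), 'eef_pos': array([ 250.73843022, -572.48725559,  292.2677047 ]), 'tcp_rot': array([3.14149462e+00, 1.60795713e-05, 4.12748258e-01]), 'ft_force': array([ 0.65196715, -0.70528543, -0.04893547]), 'moment': array([ 0.04254089, -0.01437724, -0.0394358 ]), 'grip_force': 0.0, 'opening': 0.9980430897915634}
```

View pics/scene0.png

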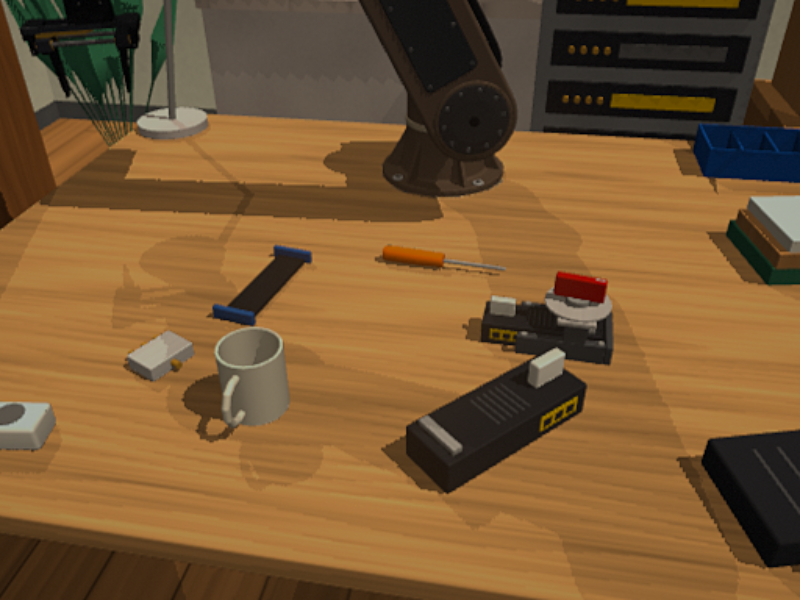

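View pics/side0.png

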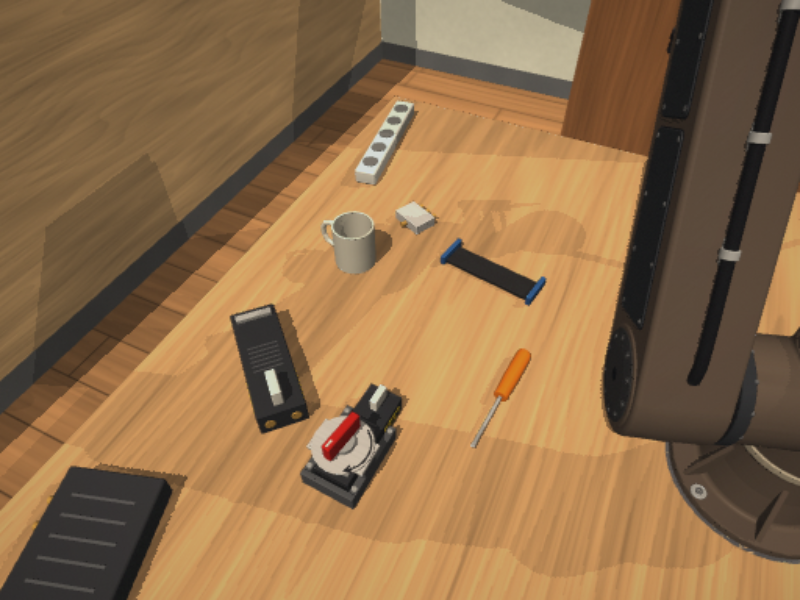

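The scene picture shows the docked small amplifier at (550,325) with fin (503,306) and the red knob (580,287). A bigger loose look-alike lies at (495,420) with its fin at (547,367). The cradle is at (262,285). In the side picture they are at (372,415), fin (377,398), knob (341,437), the big one at (268,365) and the cradle at (493,272). Candidates for the amp are scene px of the 512-wide image (328,207), which is docked and small and so mine, (315,268), which is bigger and so rejected, and the black slab at the right edge, which is not the amp.

```bash
python3 - <<'E'
from h import *
S={}
cr=None
for n in ['scene','side']:
    c=env.read_camera(n);P=cloud(c);h=cv2.cvtColor(c['color'],cv2.COLOR_RGB2HSV);ok=c['z_map']>0
    H,Sa,V=[h[...,i].astype(int) for i in range(3)]
    X,Y,Z=P[...,0],P[...,1],P[...,2]
    red=ok&((H<6)|(H>174))&(Sa>170)&(X>480)&(X<620)&(Y>190)&(Y<320)
    rt=red&(Z>100)
    blue=ok&(H>100)&(H<130)&(Sa>100)&(X>350)&(X<700)&(Y<-50)&(Y>-350)
    fin=ok&(Sa<60)&(V>110)&(X>500)&(X<600)&(Y>120)&(Y<185)&(Z>35)
    amp=ok&(X>490)&(X<610)&(Y>110)&(Y<200)&(Z>28)&(Z<42)
    for k,m in dict(red=red,redtop=rt,fin=fin,fintop=fin&(Z>52),amptop=amp).items():
        p=P[m]
        if len(p)<5: print(n,k,len(p));continue
        r=cv2.minAreaRect(p[:,:2].astype(np.float32))
        print(n,k,len(p),'mean',p.mean(0).round(1),'zmax',np.percentile(p[:,2],[5,50,95]).round(1),'rect',np.round(r[0],1),np.round(r[1],1),round(r[2],1))
    p=P[blue];
    print(n,'blue z',np.percentile(p[:,2],[5,50,95]).round(1))
    l,lab,cen=cv2.kmeans(p[:,:2].astype(np.float32),2,None,(3,50,.1),5,cv2.KMEANS_PP_CENTERS)
    for i in (0,1):
        q=p[(lab[:,0]==i)]; q=q[q[:,2]>16]; r=cv2.minAreaRect(q[:,:2].astype(np.float32));print('  stop',len(q),q.mean(0).round(1),np.round(r[0],1),np.round(r[1],1),round(r[2],1))
    cv2.imwrite(f'pics/{n}crop.png',cv2.resize(c['color'][150:250,280:420,::-1] if n=='scene' else c['color'][230:330,180:280,::-1],None,fx=5,fy=5,interpolation=2))
E
```

```text
scene red 456 mean [550.6 249.1  93.5] zmax [ 77.9  93.8 107. ] rect [548.2 249.8] [64.2 14.1] 77.3
scene redtop 147 mean [549.6 248.1 104.5] zmax [100.5 105.  107.5] rect [547.5 250. ] [62.5 13.1] 80.1
scene fin 66 mean [544.1 154.   55.9] zmax [40.3 57.7 59.9] rect [543.9 152.6] [32.6 14.8] 83.5
scene fintop 57 mean [543.6 152.6  57.8] zmax [54.6 58.1 60. ] rect [543.8 152.3] [31.9 14.8] 83.5
scene amptop 565 mean [551.2 168.9  34. ] zmax [29.7 34.4 37.3] rect [543.2 163.8] [73.8 87. ] 88.5
scene blue z [ 3.8 17.7 22.1]
  stop 46 [ 396.8 -195.8   19.6] [ 395.3 -196.6] [63.5 10. ] 78.3
  stop 95 [ 577.3 -226.6   19.9] [ 575.6 -227.4] [64.7 10.8] 80.1
side red 312 mean [542.4 252.5  97.2] zmax [ 80.  101.9 105.6] rect [544.3 250.1] [65.3 13.2] 79.9
side redtop 174 mean [543.9 249.8 103.9] zmax [101.3 104.1 106. ] rect [544.4 250. ] [65.1 12.9] 80.9
side fin 78 mean [541.2 155.9  53.7] zmax [40.5 55.6 58. ] rect [541.3 152.2] [33.8 11.6] 86.8
side fintop 63 mean [541.2 153.   56.1] zmax [53.2 56.4 58. ] rect [541.3 151.8] [32.8 11.6] 86.8
side amptop 535 mean [538.1 165.5  32.2] zmax [29.  32.2 35.1] rect [541.3 163.2] [71.8 83. ] 89.0
side blue z [ 6.4 16.6 20.4]
  stop 49 [ 394.8 -195.1   18.2] [ 394.6 -197. ] [62.1  8.9] 81.1
  stop 33 [ 575.4 -224.9   18.4] [ 574.7 -229.2] [62.9  7.4] 79.7
```

View pics/sidecrop.png

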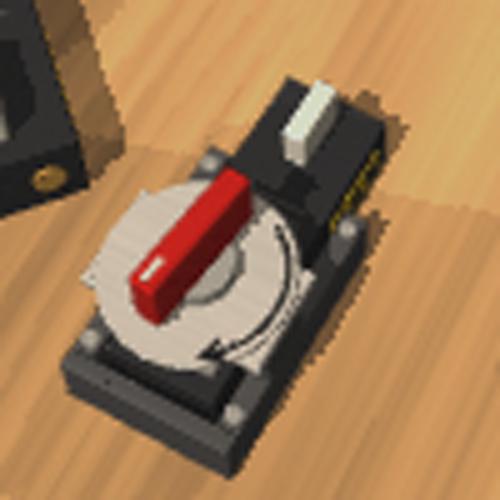

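The close crop confirms it: the small docked amplifier has its white fin outside the dock and the knob bar nearly along the dock's axis, so the knob is at about 0.13 rad. The dock yaw is about 88°, the knob is at (546,250) with its bar at 80.5°, and the cradle is at (485,-212) with yaw about -10°. Next I move over the knob.

Request:
jog_arm(
  motion=[
    [0,0,0,37.5,-39.7,4.5,95],
    [0,0,0,37.5,-39.7,4.5,95],
    [0,0,0,37.5,-39.7,4.5,95],
    [0,0,0,37.5,-39.7,4.5,95],
    [0,0,0,37.5,-39.7,4.5,95],
    [0,0,0,37.5,-39.7,4.5,95],
    [0,0,0,37.5,-39.7,4.5,95],
    [0,0,0,37.5,-39.7,4.5,95],
  ],
)

```text
t: 2.1
eef_pos: [398.6, -159.7, 256.4]
tcp_rot: [3.141, -0.0, 0.412]
ft_force: [0.7, -0.2, -0.7]
opening: 0.999
grip_force: 0.0
```

Request:
jog_arm(
  motion=[
    [0,0,-10,37.5,-39.7,4.5,95],
    [0,0,10,37.5,-39.7,4.5,95],
    [0,0,0,37.5,-39.7,4.5,95],
    [0,0,0,37.5,-39.7,4.5,95],
    [0,0,0,37.5,-39.7,4.5,95],
    [0,0,0,37.5,-39.7,4.5,95],
    [0,0,0,37.5,-39.7,4.5,95],
    [0,0,0,37.5,-39.7,4.5,95],
    [0,0,0,0,0,0,95],
  ],
)

```text
t: 3.22
eef_pos: [531.5, 252.2, 219.9]
tcp_rot: [-3.141, -0.0, 0.431]
ft_force: [-0.3, -0.4, -0.8]
opening: 0.999
grip_force: 0.0
```

Request:
jog_arm(
  motion=[
    [0,0,-10,0,0,0,95],
    [0,0,-10,0,0,0,95],
    [0,0,-10,0,0,0,95],
    [0,0,-10,0,0,0,95],
    [0,0,-10,0,0,0,95],
    [0,0,-10,0,0,0,95],
    [0,0,-10,0,0,0,95],
    [0,0,-10,0,0,0,95],
    [0,0,-10,0,0,0,95],
    [0,0,-10,0,0,0,95],
  ],
)

```text
t: 4.47
eef_pos: [531.0, 248.5, 220.7]
tcp_rot: [-3.141, 0.0, 2.178]
ft_force: [0.1, -0.4, -0.1]
opening: 1.0
grip_force: 0.0
```

Request:
jog_arm(
  motion=[
    [0,0,-10,0,0,0,95],
    [0,0,-10,0,0,0,95],
    [0,0,-10,0,0,0,95],
    [0,0,-10,0,0,0,95],
    [0,0,-10,0,0,0,95],
    [0,0,-10,0,0,0,95],
    [0,0,-10,0,0,0,95],
    [0,0,-10,0,0,0,95],
    [0,0,-10,0,0,0,95],
    [0,0,-10,0,0,0,95],
  ],
)

```text
t: 5.72
eef_pos: [530.9, 248.5, 220.8]
tcp_rot: [-3.141, -0.0, -2.359]
ft_force: [-0.5, 0.1, 0.1]
opening: 0.998
grip_force: 0.0
```

Request:
jog_arm(
  motion=[
    [0,0,-9,0,0,0,95],
    [0,0,-9,0,0,0,95],
    [0,0,-9,0,0,0,95],
    [0,0,-8.7,0,0,0,95],
    [0,0,0,0,0,0,95],
  ],
)

```text
t: 6.35
eef_pos: [531.0, 248.7, 220.8]
tcp_rot: [-3.142, -0.0, -1.743]
ft_force: [-0.0, 0.6, 0.6]
opening: 0.999
grip_force: 0.0
```

```bash
cat > k.py <<'E'
from h import *
s=env.state();print(s['t'],s['eef_pos'].round(1),s['tcp_rot'].round(3),s['joints'].round(2),'M',s['moment'].round(2),'F',s['ft_force'].round(1))
for n in ['wrist','scene','side']:
    c=env.read_camera(n);P=cloud(c);h=cv2.cvtColor(c['color'],cv2.COLOR_RGB2HSV).astype(int);ok=c['z_map']>0
    m=ok&((h[...,0]<6)|(h[...,0]>174))&(h[...,1]>150)&(P[...,0]>480)&(P[...,0]<620)&(P[...,1]>190)&(P[...,1]<320)&(P[...,2]>100)
    p=P[m]
    if len(p)>10:
        r=cv2.minAreaRect(p[:,:2].astype(np.float32));print(n,len(p),np.round(r[0],1),np.round(r[1],1),round(r[2],1),np.percentile(p[:,2],[5,50,95]).round(1))
    else: print(n,len(p))
    if n=='wrist': cv2.imwrite(f"pics/w{int(s['t']*100)}.png",c['color'][:,:,::-1])
E
python3 k.py; ls pics
```

```text
6.35 [531.  248.7 220.8] [-3.142 -0.    -1.743] [ 0.33  0.52  1.73 -0.    0.89 -2.64] M [ 0.14 -0.03 -0.06] F [-0.   0.6  0.6]
wrist 1485 [532.3 252.1] [58.5 91. ] 60.0 [103.4 105.3 106.4]
scene 174 [577.2 240.8] [70.4 77.7] 79.4 [100.9 105.7 268.5]
side 168 [518.5 257.6] [59.8 67.9] 81.8 [101.  104.  106.4]
scene0.png
scenecrop.png
side0.png
sidecrop.png
w635.png
```

```bash
sed -i "s/&(P\[...,2\]>100)/\&(P[...,2]>100)\&(P[...,2]<110)/; s/    p=P\[m\]/    _,L,st,_=cv2.connectedComponentsWithStats(m.astype(np.uint8)); p=P[L==1+np.argmax(st[1:,4])] if len(st)>1 else P[m]/" k.py; python3 k.py
```

```text
6.5 [531.1 249.  220.7] [-3.142 -0.    -1.745] [ 0.33  0.52  1.73 -0.    0.89 -2.64] M [ 0.09 -0.04 -0.05] F [0.2 0.8 0.8]
wrist 1480 [544.3 245.4] [59.6 13.9] 79.9 [103.4 105.2 106.4]
scene 141 [548. 250.] [62.5 12.3] 78.0 [100.6 105.1 107.4]
side 161 [545.6 253.3] [59.8 13.6] 80.3 [101.1 104.  105.9]
```

View pics/w635.png

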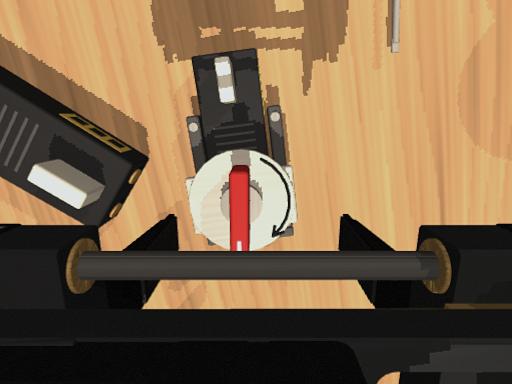

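The wrist view shows the red bar upright at (240,205), aligned with the tool. The fin is at (225,80) and the big amplifier is off to the left. Next I descend and grip.

Request:
jog_arm(
  motion=[
    [0,0,0,-1.7,-7,0,95],
    [0,0,0,-1.8,-7,0,95],
    [0,0,0,0,0,22,95],
    [0,0,0,0,0,22,95],
    [0,0,0,0,0,22.5,95],
    [0,0,0,0,0,0,50],
    [0,0,0,0,0,0,5],
    [0,0,0,0,0,0,5],
    [0,0,0,0,0,0,5],
    [0,0,0,0,0,0,5],
  ],
)

```text
t: 7.9
eef_pos: [545.6, 250.5, 154.5]
tcp_rot: [-3.141, 0.0, -1.741]
ft_force: [0.5, -0.4, 0.4]
opening: 0.53
grip_force: 0.0
```

```bash
python3 k.py
```

```text
7.9 [545.6 250.5 154.5] [-3.141  0.    -1.741] [ 0.32  0.62  1.75 -0.    0.77 -2.65] M [ 0.14 -0.01 -0.02] F [ 0.5 -0.4  0.4]
wrist 1802 [542.3 232.4] [33.9 13.3] 79.6 [103.1 105.2 106.4]
scene 41 [546.2 228. ] [19.6  7. ] 75.8 [100.5 104.1 107. ]
side 42 [548.4 273.3] [17.8 11.7] 81.1 [100.7 103.7 105.9]
```

Request:
jog_arm(
  motion=[
    [0,0,0,0,0,0,5],
    [0,0,0,0,0,0,5],
    [0,0,0,0,0,0,5],
    [0,0,0,0,0,0,5],
    [0,0,0,0,0,0,5],
  ],
)

```text
t: 8.68
eef_pos: [545.5, 250.4, 154.1]
tcp_rot: [3.142, -0.0, -1.742]
ft_force: [0.4, 0.1, -0.4]
opening: 0.145
grip_force: 30.0
```

Request:
jog_arm(
  motion=[
    [0,0,0,0,0,0,5],
    [0,0,0,0,0,0,5],
    [0,0,0,0,0,0,5],
  ],
)

```text
t: 9.05
eef_pos: [545.5, 250.5, 154.1]
tcp_rot: [-3.142, -0.0, -1.741]
ft_force: [-0.9, 0.6, -0.4]
opening: 0.148
grip_force: 30.0
```

Request:
jog_arm(
  motion=[
    [0,0,5,0,0,0,5],
    [0,0,5,0,0,0,5],
    [0,0,5,0,0,0,5],
  ],
)

```text
t: 9.43
eef_pos: [545.8, 250.4, 154.1]
tcp_rot: [-3.141, 0.0, -2.006]
ft_force: [0.9, -0.3, -1.3]
opening: 0.143
grip_force: 30.0
```

```bash
python3 k.py
```

```text
9.425 [545.8 250.4 154.1] [-3.141  0.    -2.006] [ 0.32  0.62  1.75 -0.    0.77 -2.39] M [-0.   -0.37  0.15] F [ 0.9 -0.3 -1.3]
wrist 1832 [538.4 233.5] [33.5 14.1] 65.8 [103.1 105.2 106.4]
scene 52 [555.1 270.1] [21.  20.2] 75.2 [100.9 105.  107.2]
side 27 [554.3 275.1] [16.2 10.5] 17.2 [100.6 103.1 106.7]
```

The bar follows and the moment is only the 0.15 N m friction, so it is easing. I keep going.

Request:
jog_arm(
  motion=[
    [0,0,9,0,0,0,5],
    [0,0,9,0,0,0,5],
    [0,0,9,0,0,0,5],
    [0,0,9,0,0,0,5],
    [0,0,9,0,0,0,5],
    [0,0,9,0,0,0,5],
    [0,0,9,0,0,0,5],
  ],
)

```text
t: 10.45
eef_pos: [546.5, 249.4, 154.1]
tcp_rot: [-3.14, 0.002, -3.105]
ft_force: [6.3, -9.8, -2.6]
opening: 0.144
grip_force: 30.0
```

Request:
jog_arm(
  motion=[
    [0,0,9,0,0,0,5],
    [0,0,9,0,0,0,5],
    [0,0,9,0,0,0,5],
    [0,0,9,0,0,0,5],
    [0,0,9,0,0,0,5],
    [0,0,9,0,0,0,5],
    [0,0,9,0,0,0,5],
    [0,0,0,0,0,0,5],
  ],
)

```text
t: 11.45
eef_pos: [545.9, 248.3, 154.1]
tcp_rot: [-3.14, 0.003, 2.081]
ft_force: [3.5, -18.2, 0.9]
opening: 0.145
grip_force: 30.0
```

```bash
python3 k.py
```

```text
11.45 [545.9 248.3 154.1] [-3.140e+00  3.000e-03  2.081e+00] [ 0.32  0.62  1.75 -0.    0.77 -0.19] M [-3.08 -0.88 -0.14] F [  3.5 -18.2   0.9]
wrist 1809 [537.  262.9] [14.  33.1] 29.9 [103.2 105.3 106.5]
scene 58 [555.1 235.5] [16.6 29.9] 41.5 [100.8 105.1 107.5]
side 108 [537.7 261.6] [12.4 39.8] 29.3 [101.2 104.3 106.2]
```

The knob has turned 2.46 rad to about 2.6, well past 1.8. I release, rise and look at the fin.

Request:
jog_arm(
  motion=[
    [0,0,0,0,0,0,60],
    [0,0,0,0,0,0,60],
    [0,0,0,0,0,0,60],
    [0,0,0,0,0,0,60],
    [0,0,0,0,0,-20,60],
    [0,0,0,0,0,-30,60],
    [0,0,8,0,0,-20,60],
    [0,0,8,0,0,0,60],
    [0,0,8,0,0,0,60],
    [0,0,7.2,0,0,0,60],
  ],
)

```text
t: 12.85
eef_pos: [545.4, 250.6, 224.2]
tcp_rot: [3.141, -0.0, 1.532]
ft_force: [-0.0, -0.2, 0.3]
opening: 0.629
grip_force: 0.0
```

```bash
cat k.py > f.py; python3 k.py; cat > f.py <<'E'
from h import *
s=env.state();print(s['t'],s['eef_pos'].round(1),s['tcp_rot'].round(3))
for n in ['wrist','scene','side']:
    c=env.read_camera(n);P=cloud(c);h=cv2.cvtColor(c['color'],cv2.COLOR_RGB2HSV).astype(int)
    X,Y,Z=P[...,0],P[...,1],P[...,2]
    m=(c['z_map']>0)&(h[...,1]<60)&(h[...,2]>90)&(X>490)&(X<600)&(Y>-60)&(Y<185)&(Z>50)&(Z<62)
    _,L,st,_=cv2.connectedComponentsWithStats(m.astype(np.uint8))
    if len(st)>1:
        p=P[L==1+np.argmax(st[1:,4])]
        r=cv2.minAreaRect(p[:,:2].astype(np.float32));print(n,len(p),np.round(r[0],1),np.round(r[1],1),round(r[2],1),np.percentile(p[:,2],[5,50,95]).round(1))
E
python3 f.py
```

```text
12.85 [545.4 250.6 224.2] [ 3.141 -0.     1.532] [ 0.32  0.53  1.7  -0.    0.92  0.36] M [-0.08 -0.06 -0.01] F [-0.  -0.2  0.3]
wrist 1574 [545.4 248.8] [14.  65.2] 28.9 [103.  105.3 106.5]
scene 141 [548.2 250.1] [12.9 63.2] 30.7 [100.8 105.3 107.6]
side 166 [544.  250.5] [12.7 63. ] 29.4 [100.9 103.9 106. ]
13.0 [545.4 250.6 224.1] [-3.142  0.     1.539]
wrist 333 [541.7 153. ] [28.8 10.6] 88.4 [56.2 57.6 58.6]
scene 61 [544.  152.5] [32.  10.3] 84.8 [50.6 57.6 59.7]
```

Request:
jog_arm(
  motion=[
    [0,0,0,-33,0,0,50],
    [0,0,0,-33,0,0,50],
    [0,0,0,-32.5,0,0,50],
    [0,0,0,0,0,40,50],
    [0,0,0,0,0,40,50],
    [0,0,0,0,0,20,50],
    [0,0,0,0,0,8.5,50],
    [0,0,0,0,0,0,50],
  ],
)

```text
t: 14.15
eef_pos: [542.2, 152.0, 115.6]
tcp_rot: [-3.141, 0.0, 1.537]
ft_force: [0.4, -0.2, -0.0]
opening: 0.527
grip_force: 0.0
```

Request:
jog_arm(
  motion=[
    [0,0,0,0,0,0,30],
    [0,0,0,0,0,0,4],
    [0,0,0,0,0,0,4],
    [0,0,0,0,0,0,4],
    [0,0,0,0,0,0,4],
    [0,0,0,0,0,0,4],
    [0,0,0,0,0,0,4],
    [0,0,0,0,0,0,4],
  ],
)

```text
t: 15.15
eef_pos: [542.1, 152.0, 115.8]
tcp_rot: [3.141, 0.0, 1.536]
ft_force: [-2.0, 0.0, 5.2]
opening: 0.123
grip_force: 30.0
```

Request:
jog_arm(
  motion=[
    [0,0,0,-6,0,0,4],
    [0,0,0,-8,0,0,4],
  ],
)

```text
t: 15.4
eef_pos: [541.8, 137.9, 115.7]
tcp_rot: [3.141, -0.0, 1.537]
ft_force: [0.3, 4.5, 4.9]
opening: 0.122
grip_force: 30.0
```

Request:
jog_arm(
  motion=[
    [0,0,0,-12,0,0,4],
    [0,0,0,-12,0,0,4],
    [0,0,0,-12,0,0,4],
    [0,0,0,-12,0,0,4],
  ],
)

```text
t: 15.9
eef_pos: [540.0, 89.3, 115.7]
tcp_rot: [3.141, -0.0, 1.536]
ft_force: [0.3, 5.0, 3.9]
opening: 0.123
grip_force: 30.0
```

Request:
jog_arm(
  motion=[
    [0,0,0,-12,0,0,4],
    [0,0,0,-12,0,0,4],
    [0,0,0,-12,0,0,4],
    [0,0,0,-12,0,0,4],
    [0,0,0,-12,0,0,4],
    [0,0,0,-10,0,0,4],
    [0,0,0,0,0,0,4],
  ],
)

```text
t: 16.77
eef_pos: [537.4, 18.6, 115.7]
tcp_rot: [3.142, 0.001, 1.536]
ft_force: [-0.2, -5.9, 5.4]
opening: 0.125
grip_force: 30.0
```

Request:
jog_arm(
  motion=[
    [0,0,0,0,0,0,25],
    [0,0,0,0,0,0,40],
    [0,0,0,0,0,0,40],
    [0,0,0,0,0,-10,40],
    [0,0,0,0,0,-30,80],
    [0,0,0,0,0,-50,95],
    [0,0,0,0,0,0,95],
  ],
)

```text
t: 17.65
eef_pos: [538.5, 20.2, 209.3]
tcp_rot: [3.135, 0.0, 1.537]
ft_force: [0.3, 1.0, -0.4]
opening: 0.679
grip_force: 0.0
```

```bash
cat >> f.py <<'E'
import sys
for n in ['wrist','scene','side']:
    c=env.read_camera(n);P=cloud(c);X,Y,Z=P[...,0],P[...,1],P[...,2]
    m=(c['z_map']>0)&(X>480)&(X<610)&(Y>-40)&(Y<172)&(Z>27)&(Z<42)
    _,L,st,_=cv2.connectedComponentsWithStats(m.astype(np.uint8))
    if len(st)>1:
        p=P[L==1+np.argmax(st[1:,4])]; p=p[p[:,2]>np.median(p[:,2])-3]
        r=cv2.minAreaRect(p[:,:2].astype(np.float32));print('amp',n,len(p),np.round(r[0],1),np.round(r[1],1),round(r[2],1),np.percentile(p[:,2],[5,50,95]).round(1))
    cv2.imwrite(f"pics/{n}_{int(s['t']*100)}.png",c['color'][:,:,::-1])
E
python3 f.py; ls pics
```

```text
17.65 [538.5  20.2 209.3] [3.135 0.    1.537]
wrist 602 [537.6  16.9] [33.3 11.8] 88.1 [55.1 57.4 58.6]
scene 56 [539.3  18.3] [11.6 31.3] 3.1 [55.4 58.5 59.8]
side 57 [537.5  18.9] [33.1 13. ] 87.8 [52.2 55.1 58. ]
amp wrist 12007 [539.7  71.6] [159.2  56.1] 87.9 [32.4 33.6 37.9]
amp scene 1032 [538.8  74.4] [159.3  62.9] 88.4 [32.9 34.9 39.2]
amp side 1105 [539.1  73.6] [160.1  57. ] 87.5 [30.2 32.4 36.7]
scene0.png
scene_1764.png
scenecrop.png
side0.png
side_1764.png
sidecrop.png
w1145.png
w1285.png
w635.png
w650.png
w790.png
w942.png
wrist_1764.png
```

Request:
jog_arm(
  motion=[
    [0,0,0,26,-0.4,0,95],
    [0,0,0,26.4,-0.4,0,95],
    [0,0,0,0,0,0,95],
    [0,0,0,0,0,0,95],
    [0,0,0,0,0,40,95],
    [0,0,0,0,0,40,95],
    [0,0,0,0,0,30,95],
    [0,0,0,0,0,14,95],
    [0,0,0,0,0,2,95],
    [0,0,0,0,0,0,70],
  ],
)

```text
t: 19.2
eef_pos: [538.9, 72.3, 80.4]
tcp_rot: [3.14, 0.0, 1.536]
ft_force: [0.1, -0.1, -0.7]
opening: 0.939
grip_force: 0.0
```

Request:
jog_arm(
  motion=[
    [0,0,0,0,0,0,45],
    [0,0,0,0,0,0,45],
    [0,0,0,0,0,0,45],
    [0,0,0,0,0,0,45],
    [0,0,0,0,0,0,45],
    [0,0,0,0,0,0,45],
  ],
)

```text
t: 19.95
eef_pos: [538.7, 72.5, 79.9]
tcp_rot: [3.141, 0.0, 1.536]
ft_force: [0.0, 0.3, 4.5]
opening: 0.585
grip_force: 30.0
```

Request:
jog_arm(
  motion=[
    [0,0,0,0,0,-4,45],
    [0,0,0,0,0,-8,45],
    [0,0,0,0,0,-15,45],
    [0,0,0,0,0,-25,45],
    [0,0,0,0,0,-28,45],
    [0,0,0,0,0,0,45],
  ],
)

```text
t: 20.7
eef_pos: [539.1, 72.5, 161.8]
tcp_rot: [3.137, -0.0, 1.536]
ft_force: [-0.7, -0.6, -6.0]
opening: 0.588
grip_force: 30.0
```

```bash
python3 f.py; python3 -c "
from cell import env;s=env.state();print(s['moment'],s['ft_force'],s['opening'])"
```

```text
20.7 [539.1  72.5 161.8] [ 3.137 -0.     1.536]
amp wrist 9 [580.5 171.8] [5.5 0.3] 0.8 [27.4 28.6 29.5]
[ 0.0014244  -0.08174352  0.01203365] [-0.38450362  0.59285181 -5.11670359] 0.5867370614105086
```

Request:
jog_arm(
  motion=[
    [0,0,0,-30,-4.5,0,45],
    [0,0,0,-40,-6,0,45],
    [0,0,0,-45,-7,0,45],
    [0,0,0,-45,-7,0,45],
    [0,0,0,-45,-7,0,45],
    [0,0,0,-40,-6,0,45],
    [0,0,0,-27,-4,0,45],
    [0,0,0,-14.7,-2.5,0,45],
    [0,0,0,0,0,0,45],
  ],
)

```text
t: 22.12
eef_pos: [484.5, -212.9, 159.2]
tcp_rot: [-3.141, -0.0, 1.535]
ft_force: [0.6, 0.2, -5.0]
opening: 0.587
grip_force: 30.0
```

Request:
jog_arm(
  motion=[
    [0,0,5,0,0,0,45],
    [0,0,8,0,0,0,45],
    [0,0,10,0,0,0,45],
    [0,0,10,0,0,0,45],
    [0,0,10,0,0,0,45],
    [0,0,10,0,0,0,45],
    [0,0,10,0,0,0,45],
    [0,0,10,0,0,0,45],
    [0,0,10,0,0,0,45],
    [0,0,9,0,0,0,45],
  ],
)

```text
t: 23.38
eef_pos: [484.9, -211.2, 159.5]
tcp_rot: [-3.141, 0.0, -0.074]
ft_force: [0.3, 0.7, -6.3]
opening: 0.59
grip_force: 30.0
```

Request:
jog_arm(
  motion=[
    [0,0,5.9,0,0,0,45],
    [0,0,0,0,0,0,45],
    [0,0,0,0,0,0,45],
  ],
)

```text
t: 23.75
eef_pos: [484.8, -211.9, 159.5]
tcp_rot: [-3.142, 0.0, -0.169]
ft_force: [0.4, 0.4, -5.5]
opening: 0.586
grip_force: 30.0
```

```bash
cat > g.py <<'E'
from h import *
s=env.state();print(s['t'],s['eef_pos'].round(1),s['tcp_rot'].round(3),s['ft_force'].round(1))
zb=s['eef_pos'][2]-80
for n in ['wrist','scene','side']:
    c=env.read_camera(n);P=cloud(c);X,Y,Z=P[...,0],P[...,1],P[...,2];h=cv2.cvtColor(c['color'],cv2.COLOR_RGB2HSV).astype(int);H,S=h[...,0],h[...,1]
    reg=(c['z_map']>0)&(X>360)&(X<620)&(Y>-310)&(Y<-110)
    for k,m in dict(amp=reg&(Z>zb+29)&(Z<zb+36.5)&((S<90)|(h[...,2]<60)),blue=reg&(H>100)&(H<130)&(S>100)&(Z>16)&(Z<23)).items():
        _,L,st,_=cv2.connectedComponentsWithStats(m.astype(np.uint8))
        for i in [1+j for j in np.argsort(-st[1:,4])[:2] if st[1+j,4]>15]:
            p=P[L==i];r=cv2.minAreaRect(p[:,:2].astype(np.float32));print(n,k,len(p),np.round(r[0],1),np.round(r[1],1),round(r[2],1),np.percentile(p[:,2],[5,50,95]).round(1))
    cv2.imwrite(f"pics/{n}_{int(s['t']*100)}.png",cv2.resize(c['color'][:,:,::-1],(800,600)))
E
python3 g.py; ls -t pics|head -3
```

```text
23.75 [ 484.8 -211.9  159.5] [-3.142  0.    -0.169] [ 0.4  0.4 -5.5]
wrist amp 17751 [ 525.1 -219.5] [72.2 76.8] 80.0 [112.1 113.2 114.2]
wrist amp 3108 [ 464.1 -208.8] [54.9 17.5] 80.3 [112.3 113.2 114.1]
wrist blue 1186 [ 575.4 -231.5] [64.6  9.1] 80.1 [18.3 19.5 20.7]
scene amp 586 [ 500.6 -213.7] [ 72.6 132.8] 72.4 [110.  114.3 115.7]
scene amp 28 [ 437.4 -179.5] [42.5  7.1] 16.8 [109.5 114.2 115.7]
scene blue 100 [ 575.9 -227.1] [64.8 11.5] 80.4 [16.5 20.  22.2]
scene blue 48 [ 397.6 -192.5] [54.9  8. ] 78.5 [16.4 19.5 22. ]
side amp 281 [ 443.3 -203.6] [56.4 76.6] 80.0 [109.7 111.9 114. ]
side blue 50 [ 394.9 -195.5] [65.   9.2] 81.5 [16.3 18.2 20.3]
side blue 37 [ 574.4 -228.6] [64.4  7.6] 78.8 [16.2 17.5 20. ]
side_2375.png
scene_2375.png
wrist_2375.png
```

Request:
jog_arm(
  motion=[
    [0,0,0.4,1,1.9,5,45],
    [0,0,0,0,0,12,45],
    [0,0,0,0,0,15,45],
    [0,0,0,0,0,12,45],
    [0,0,0,0,0,4,45],
    [0,0,0,0,0,0,45],
  ],
)

```text
t: 24.65
eef_pos: [485.3, -214.6, 111.3]
tcp_rot: [-3.141, 0.0, -0.179]
ft_force: [0.9, 0.1, -5.6]
opening: 0.585
grip_force: 30.0
```

```bash
python3 g.py; ls -t pics|head -3
```

```text
24.65 [ 485.3 -214.6  111.3] [-3.141  0.    -0.179] [ 0.9  0.1 -5.6]
wrist amp 17737 [ 525.5 -222.4] [72.3 77.1] 80.1 [63.8 64.9 66. ]
wrist amp 3117 [ 464.5 -211.4] [55.1 17.8] 79.8 [64.  64.9 65.9]
wrist blue 2070 [ 575.  -231.2] [64.9  9.8] 79.8 [18.1 19.4 20.6]
scene amp 534 [ 503.4 -216.7] [ 73.7 126.9] 72.5 [62.2 66.4 67.6]
scene amp 24 [ 443.  -181.3] [34.6  9.2] 16.3 [62.4 65.3 67.5]
scene blue 101 [ 575.9 -228. ] [64.6 12.2] 79.5 [16.4 20.1 21.9]
side amp 265 [ 443.7 -204.8] [59.  74.4] 79.1 [61.3 64.  66.4]
side blue 53 [ 394.7 -196. ] [65.9  9.4] 79.2 [16.4 18.  20. ]
side blue 17 [ 577.4 -210.3] [25.   7.5] 79.6 [16.4 17.7 19.7]
side_2465.png
scene_2465.png
wrist_2465.png
```

Request:
jog_arm(
  motion=[
    [0,0,0,0,0,8,45],
    [0,0,0,0,0,8,45],
    [0,0,0,0,0,4,45],
    [0,0,0,0,0,1,45],
    [0,0,0,0,0,1,45],
  ],
)

```text
t: 25.42
eef_pos: [485.4, -214.6, 89.6]
tcp_rot: [3.141, -0.0, -0.179]
ft_force: [-0.4, 0.2, -5.4]
opening: 0.589
grip_force: 30.0
```

Request:
jog_arm(
  motion=[
    [0,0,0,0,0,0.7,45],
    [0,0,0,0,0,0,45],
  ],
)

```text
t: 25.68
eef_pos: [485.4, -214.6, 89.0]
tcp_rot: [3.141, -0.0, -0.179]
ft_force: [0.6, -0.2, -5.5]
opening: 0.589
grip_force: 30.0
```

Request:
jog_arm(
  motion=[
    [0,0,0,0,0,0.5,45],
    [0,0,0,0,0,0.5,45],
    [0,0,0,0,0,0,45],
  ],
)

```text
t: 26.05
eef_pos: [485.3, -214.6, 87.9]
tcp_rot: [3.141, -0.0, -0.179]
ft_force: [0.1, 0.6, -5.1]
opening: 0.586
grip_force: 30.0
```

Request:
jog_arm(
  motion=[
    [0,0,0,0,0,0.5,45],
    [0,0,0,0,0,0.3,45],
    [0,0,0,0,0,0,45],
  ],
)

```text
t: 26.42
eef_pos: [485.3, -214.6, 87.9]
tcp_rot: [3.141, -0.001, -0.179]
ft_force: [-2.7, 1.5, 6.7]
opening: 0.589
grip_force: 30.0
```

Contact at about 12 N, so it is seated. I release, rise and check.

Request:
jog_arm(
  motion=[
    [0,0,0,0,0,0,65],
    [0,0,0,0,0,0,80],
    [0,0,0,0,0,0,80],
    [0,0,0,0,0,0,80],
    [0,0,0,0,0,-8,80],
    [0,0,0,0,0,-25,80],
    [0,0,0,0,0,-40,80],
    [0,0,0,0,0,-50,80],
    [0,0,0,0,0,0,80],
  ],
)

```text
t: 27.55
eef_pos: [486.2, -215.0, 213.8]
tcp_rot: [3.139, -0.006, -0.179]
ft_force: [-0.3, 0.0, -0.4]
opening: 0.841
grip_force: 0.0
```

```bash
sed -i 's/^zb=.*/zb=8/' g.py; python3 g.py; python3 k.py | tail -2; ls -t pics|head -4
```

```text
27.55 [ 486.2 -215.   213.8] [ 3.139 -0.006 -0.179] [-0.3  0.  -0.4]
wrist amp 8436 [ 498.2 -217.5] [ 55. 132.] 79.8 [40.4 41.5 42.7]
wrist blue 809 [ 574.8 -231.1] [64.5  9.4] 79.8 [17.9 19.5 20.8]
wrist blue 23 [ 394.5 -179.4] [22.8  1.4] 79.5 [18.3 19.1 20.2]
scene amp 722 [ 487.6 -211.4] [ 55.9 157.2] 79.0 [38.6 42.7 44.2]
scene blue 101 [ 574.9 -227.9] [66.7 12.6] 78.5 [16.4 20.2 22.3]
side amp 637 [ 485.  -212.9] [ 59.1 159.4] 79.7 [38.  40.2 42.8]
side blue 55 [ 394.4 -195.5] [63.4  9.5] 79.3 [16.2 18.  20.3]
side blue 20 [ 575.8 -226.5] [60.2  7.1] 82.6 [16.7 18.4 20.6]
scene 148 [548.9 250.5] [13.4 63. ] 27.7 [100.4 105.2 107.8]
side 178 [544.2 249.8] [12.7 63.8] 29.5 [101.  104.2 106.2]
w2770.png
side_2755.png
scene_2755.png
wrist_2755.png
```

View pics/scene_2755.png

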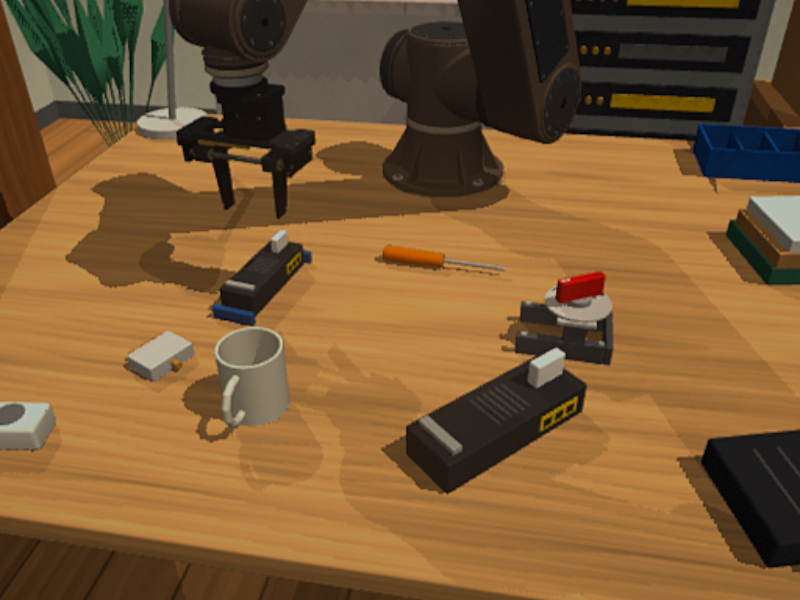

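The amplifier sits flat between the blue stops at (262,278), the dock at (565,320) is empty with the knob undone, and the bystanders are unmoved. The gripper is clear.

```bash
python3 -c "from cell import env;print(env.job_done())"
```

```text
the job is handed in; nothing more can be done
None
```

The job is handed in: I undid the knob to about 2.6 rad, drew the amplifier out and let go of it, then lifted it by its body and set it flat between the cradle's blue stops; the mug, screwdriver and splitter were not touched.

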